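Set the throwing wheel to its third speed click and start it

ROBOT

A 7-joint arm with a two-finger parallel gripper is mounted at the origin on the work surface. World frame = base frame: x ahead of the robot, y to its left, z up, the work surface at z = 0. Lengths are in m, angles in rad, forces in N, time in s.
With the tool pointing down it reaches from about 0.4 to 0.9 m from the base axis. Payload 5.6 kg.
Tool frame: the origin (TCP) lies midway between the tips of the shut fingers; the grasp point (between the pads) lies 19 mm behind it; y points along the fingers, z is the direction in which the jaws open and shut, and the axes are right-handed (so a half turn about y gives the same grasp; the last joint's range is limited). The gripper opens to 92 mm and grips with 3 to 60 N. Pads are 20 mm wide; open, the fingers measure 128 mm over their backs; the gripper's body (75 mm by 189 mm) begins 69 mm behind the grasp point.
Start: joints at [1.068, 0.468, -0.012, 1.603, 0.006, 1.071, -0.056], TCP at [0.288, -0.583, 0.175] pointing down, gripper open.
Joint ranges: [-2.53, 2.53], [-0.31, 2.02], [-1.57, 1.55], [0.28, 2.44], [-1.29, 4.43], [0.15, 1.84], [-2.92, 2.92]. Speed limits (rad/s): [2.57, 2.57, 3.14, 3.14, 3.14, 3.14, 3.14].

INTERFACE

Orientations are given as a 3x3 rotation matrix whose columns are the frame's x, y, z axes.
In Python, from station import env, effector, solver, viewer, workorder, search_frame, tip_of gives the robot as it stands. Calls block until the motion is done:
- env.reach(position, orientation): joint-space move of the TCP to a pose.
- env.movel(position, frame=None, rate=0.15): straight line of the TCP; frame=None keeps the orientation; rate is the mean speed in m/s.
- env.goto_joints(angles): joint-space move.
- effector.release() and effector.grasp(squeeze=None): open the fingers fully, or close them until they stop; squeeze is the grip in N (None keeps the last).
- env.pause(seconds).
- solver.inverse_kinematics(position, orientation): joint angles nearest the present ones, or None.
- env.sense(): the state.
- viewer.read_camera(name): name is "side" or "top"; returns (picture, depth): 480x640x3 uint8, red, green, blue; 480x640 float32, m along the optical axis (not along the pixel's ray), 0 where there is no reading.
- viewer.camera_info(name): a dict with "intrinsics" (3x3 intrinsics, pixels), "dist_coeffs" ([k1, k2, p1, p2, k3] as OpenCV has them; the pictures are not rectified), "eye" and "rotation" of the camera in the world. Camera axes: x right, y up, looking along -z (the intrinsics and any distortion apply to the point x, -y, -z); pixel columns grow to the right and rows downward; lengths in m; the calibration is good to about 2 mm. A picture is of the moment at which its call begins. camera_info takes no time and is no camera call.
A pose or a line that the arm cannot do raises env.PlanningError and nothing moves.
- workorder.finish_job(): hands the job in, once; it reports no verdict.
Trained networks look in the newest picture that a camera, given by its name, has taken for a name from the list of things; names that differ only in an ending like _2 or _b are one class to them, and where a whole thing is asked for, a point or a joint stands for the part that bears it (a point fixed in the world has none). Each returns a list of dicts, best first, with "score" (0 to 1); they miss things now and then, are a little off and sometimes report something else, mostly with a low value. They report only what shows in the picture. A call takes as long as a camera call. They do not tell look-alikes from the thing itself.
- search_frame(camera, name): "at" ([x, y, z] in m, in world coordinates, good to about 4 mm: the middle of the surface that is visible of it).
- tip_of(camera, name): "at" ([x, y, z] in m, in world coordinates, good to about 4 mm: a listed point, or the origin of a listed thing).
The state is a dict: "t": time; "joint_positions": joint angles; "joint_velocities": joint speeds; "tau": joint torques, N m; "ee_pos": TCP position; "tcp_rot": TCP orientation; "wrist_force": force on the tool from outside, world axes, zero at the start; "moment": the same for the moment, N m; "gripper_width": finger opening in m.
Only numpy, scipy, OpenCV 4.12 (cv2) and the standard library are available. Lean on these libraries where they do the work, as an engineer would, in place of code of your own. Each camera call takes 0.05 s, during which the arm holds its last target. There are 200 camera calls.

TASK

Without gripping anything, push the throwing wheel's speed lever from off with your fingertips, feeling the clicks, and stop with it resting in the third click after off; never let it run on into the fourth, and push gently (well under 20 N). Then, and only then, press the round start button on the switch box fully down, let it spring back, and finish clear of everything. Leave the pots, bowls and tools around the wheel where they are.

Things in the scene. Friction and masses are not known exactly. Their poses are not given: they have to be found in the camera images.
- wheel: tabletop throwing wheel, fixed. In front a grey console 110 mm (x) by 280 mm (y), flat deck 70 mm above the table; behind it a round pan (radius 150 mm, rim 105 mm high) with a metal wheel head, centred 210 mm along +x. Origin: on the table under the console's centre; x away from the robot, y along the speed slot to the robot's left, z up. Yaw within 0.25 rad of the robot's frame
- speed (a joint): speed lever's travel in m: 0 is off, the robot's right (-y) end of the slot, growing along +y of the wheel. Starts at off, within 3 mm. Click stops every 16 mm: third 0.048, fourth 0.064, fifth 0.080 (end); black ticks on the deck mark them, the longest tick is off. It takes about 6 N (more when fast) up to a crest half way, then it snaps by itself into the next stop and stays when let go
- lever_top (a point): middle of the top of the black lever knob, 42 mm above the deck; it moves with the lever, axes as the wheel's. The knob is an upright block 16 mm long along the slot (y) and 44 mm across it (x), from 12 to 42 mm above the deck, on a thin stem. At off it is 45 mm to the -y side of the console's centre; the deck is bare from there to the console's -y end
- switch_box: plain grey box 85 x 85 mm, 45 mm high, fixed to the table, standing to the left or to the right of the wheel's console, with the start button in the middle of its top. Origin: centre of its underside, z up
- start (a joint): travel of the start button in m, 0 up, 0.006 fully down, where it stops; it is sprung, about 1.5 N to begin and 5 N to bottom out, and comes back up by itself
- start_top (a point): centre of the top of the steel start button, a flat disc 32 mm across standing 10 mm above its black collar (44 mm across); when up it lies 67 mm above the table
- bisque_bowl: unglazed clay bowl 110 mm across and 55 mm high standing on the wheel head, not to be disturbed. Origin: centre of its underside
- rib: small flat wooden throwing rib 55 x 36 x 10 mm lying on the console's deck near its left (+y) end, not to be disturbed. Origin: centre of its underside
- water_bowl: blue ceramic bowl 96 mm across and 60 mm high, on the side of the wheel where the switch box is not; not to be disturbed. Origin: centre of its underside
- cup: clay cup 68 mm across and 75 mm high standing in front of the console towards the robot, on its left; not to be disturbed. Origin: centre of its underside
- brush: flat brush 200 mm long and 42 mm wide, lying roughly along y in front of the console, between it and the robot; not to be disturbed. Origin: its middle, underside
- glaze_jar: amber jar 72 mm across and 90 mm high, far left of the wheel; not to be disturbed. Origin: centre of its underside
- vase: white vase 92 mm across and 140 mm high, far right of the wheel; not to be disturbed. Origin: centre of its underside
Things that resemble listed ones, but are neither listed nor needed, are in the scene too. Leave any green or pink look-alike of the switch_box alone.

How it is judged:
On the way, in this order (a step that is already met when the one before it is completed fails the run):
1. the lever rests in the third click, let go (value of joint speed between 0.044 and 0.052 m and velocity of joint speed between -0.01 and 0.01 m/s and contact force between the fingers and speed below 0.1 N), for 0.2 s.
2. the start button is pressed fully down (value of joint start above 0.005 m), for 0.05 s.
At the end, for the whole second after the job is handed in: the speed lever rests within 4 mm of the third click (44 to 52 mm from off), the start button has been pressed at least 5 mm down after that and is up again (less than 1.5 mm down) (value of joint speed between 0.044 and 0.052 m and velocity of joint speed between -0.01 and 0.01 m/s and value of joint start below 0.0015 m); the robot touches nothing.
It fails at once if the lever is pushed past the crest into the fourth click (over 58 mm from off) (value of joint speed above 0.058 m).
It fails at once if the start button is pressed (over 3 mm) while the lever is not at the third click (value of joint start above 0.003 m and not (value of joint speed between 0.044 and 0.052 m)).
It fails at once if the lever is pinched or pushed with more than 20 N (contact force between the fingers and speed above 20 N).
It fails at once if a bystander is lifted, carried or pushed more than 25 mm from its place (distance of any of bisque_bowl, rib, water_bowl, cup, brush, glaze_jar, vase from where it was at the start of the episode above 0.025 m).
It also fails if it takes over 64 s, if anything falls off the work surface, if the arm or the gripper's body presses on something with over 40 N, if the wrist force passes 120 N, or if a joint passes its speed limit or range.

## Working session

There is one attempt and no reset: what is moved stays moved. The work goes in short steps, each a Python script; the robot and the scene stay as the last script left them, time stands still between calls to the robot, and variables do not carry over. Pictures are saved under pics/ and viewed, about 8 in all and at most 12, crops included, and the job is handed in when it is done.

```bash
mkdir -p pics; ls
python3 - <<'E'
from station import *
import cv2, numpy as np
for c in ("top","side"):
    p,d=viewer.read_camera(c); cv2.imwrite(f"pics/{c}0.png",p[:,:,::-1])
    i=viewer.camera_info(c); print(c,i)
    for n in ("lever_top","start_top","wheel","switch_box","rib","water_bowl","cup","brush","bisque_bowl"):
        print(n,[(np.round(r["at"],4).tolist(),round(r["score"],2)) for r in tip_of(c,n)[:4]])
s=env.sense(); print(s["t"],s["tcp_rot"],s["gripper_width"],s["wrist_force"])
E
```

```text
pics
top {'intrinsics': array([[445.18900529,   0.        , 317.72419135],
       [  0.        , 445.18900529, 243.13515139],
       [  0.        ,   0.        ,   1.        ]]), 'dist_coeffs': array([-0.08724682,  0.        ,  0.        ,  0.        ,  0.        ]), 'eye': array([ 0.40770501, -0.05892432,  1.14166975]), 'rotation': array([[ 0.01850473,  0.99133597, -0.13004063],
       [-0.99960966,  0.0156207 , -0.02316311],
       [-0.0209311 ,  0.13041849,  0.99123807]])}
lever_top [([0.5802, -0.0451, 0.1095], 0.58)]
start_top [([0.4621, -0.3099, 0.0693], 0.53)]
wheel [([0.575, 0.0026, -0.0006], 0.61)]
switch_box [([0.2968, -0.2675, 0.0004], 0.92), ([0.4632, -0.3017, 0.0009], 0.89), ([0.5037, -0.4672, -0.0023], 0.68)]
rib [([0.5613, 0.1158, 0.0726], 0.82), ([0.5815, -0.0399, 0.1107], 0.45)]
water_bowl [([0.513, 0.3527, 0.0026], 0.88)]
cup [([0.3696, 0.164, -0.0022], 0.94), ([0.5593, 0.1131, 0.069], 0.62)]
brush [([0.3871, -0.0342, -0.0008], 0.83)]
bisque_bowl [([0.7889, 0.038, 0.1003], 0.88)]
side {'intrinsics': array([[462.02087509,   0.        , 319.18552697],
       [  0.     
[... 564 characters left out ...]
99], 0.39)]
wheel [([0.5741, 0.007, -0.006], 0.61)]
switch_box [([0.2937, -0.2681, 0.0015], 0.87), ([0.4612, -0.3062, -0.0036], 0.65), ([0.5027, -0.4699, 0.0028], 0.65)]
rib [([0.5735, 0.007, -0.0051], 0.7), ([0.5614, 0.1146, 0.0678], 0.68)]
water_bowl [([0.5142, 0.354, -0.0033], 0.9)]
cup [([0.3715, 0.1642, -0.0005], 0.77), ([0.6547, 0.3631, -0.0019], 0.49)]
brush [([0.3907, -0.0308, -0.0035], 0.95)]
bisque_bowl [([0.7867, 0.0353, 0.1042], 0.86), ([0.561, 0.1151, 0.0674], 0.59)]
1.0 [[-8.96153255e-01  2.12854655e-05  4.43744682e-01]
 [-4.43744681e-01 -1.23622529e-04 -8.96153247e-01]
 [ 3.57818008e-05 -9.99999992e-01  1.20230044e-04]] 0.09205082796427262 [-0.78197582 -0.03946974  0.04534914]
```

View pics/top0.png

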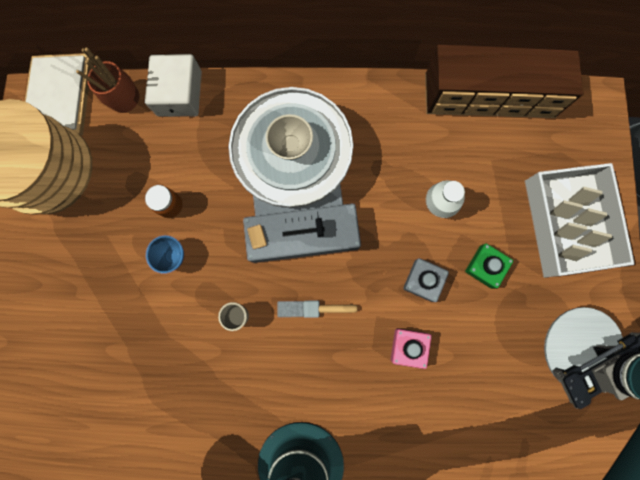

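View pics/side0.png

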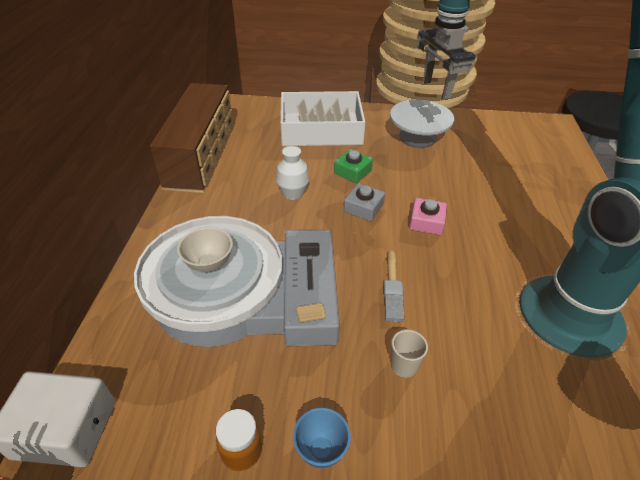

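The box candidates in the top picture are grey (428,280), green (490,266) and pink (412,348). Only the grey one fits: it is plain grey and stands to the right of the console. The knob is at about (320,228), at the slot's right end. Next I measure yaw and knob from depth and view a crop to confirm.

```bash
cat > h.py <<'E'
from station import *
import cv2, numpy as np
def cloud(c):
    p,d=viewer.read_camera(c); i=viewer.camera_info(c)
    v,u=np.mgrid[:480,:640]
    n=cv2.undistortPoints(np.stack([u.ravel(),v.ravel()],1).astype(np.float64)[:,None],i["intrinsics"],i["dist_coeffs"]).reshape(480,640,2)
    P=np.stack([n[...,0]*d,-n[...,1]*d,-d],-1)@i["rotation"].T+i["eye"]
    P[d==0]=np.nan
    return p,P
def sel(P,lo,hi):
    return np.all((P>lo)&(P<hi),-1)
E
python3 - <<'E'
from h import *
for c in ("top","side"):
    p,P=cloud(c)
    if c=="top": cv2.imwrite("pics/crop1.png",cv2.resize(p[190:370,230:530,::-1],None,fx=2.6,fy=2.6,interpolation=cv2.INTER_CUBIC))
    for nm,lo,hi in (("deck",(.48,-.2,.063),(.64,.2,.077)),("knob",(.53,-.1,.1),(.63,.02,.125)),("box",(.39,-.38,.037),(.54,-.24,.052)),("button",(.42,-.35,.062),(.51,-.26,.08))):
        q=P[sel(P,lo,hi)]
        r=cv2.minAreaRect(q[:,:2].astype(np.float32)*1000)
        print(c,nm,len(q),np.round(np.median(q,0),4),np.round(q.mean(0),4),r)
E
```

```text
top deck 4614 [0.5757 0.0059 0.0692] [0.5753 0.0041 0.0692] ((587.8070068359375, 9.821548461914062), (135.34169006347656, 279.98748779296875), 8.055096626281738)
top knob 126 [ 0.581  -0.037   0.1111] [ 0.5814 -0.0368  0.1111] ((581.5258178710938, -36.78988265991211), (43.14911651611328, 15.764548301696777), 8.12895679473877)
top box 853 [ 0.4625 -0.3     0.0439] [ 0.4645 -0.3024  0.0439] ((466.00494384765625, -304.33642578125), (84.67594146728516, 85.37832641601562), 66.65345001220703)
top button 124 [ 0.4658 -0.3037  0.0665] [ 0.4662 -0.3036  0.0664] ((466.19720458984375, -303.8221740722656), (28.92576026916504, 27.897876739501953), 25.82169532775879)
side deck 4386 [0.5717 0.0304 0.0683] [0.5714 0.0244 0.0683] ((583.7442016601562, 9.86187744140625), (130.32293701171875, 281.65826416015625), 8.181312561035156)
side knob 158 [ 0.5793 -0.0324  0.1094] [ 0.5791 -0.0335  0.1082] ((578.9097290039062, -34.7147102355957), (41.39418029785156, 18.809207916259766), 6.056725025177002)
side box 494 [ 0.4626 -0.2851  0.0426] [ 0.462  -0.2913  0.0428] ((461.65509033203125, -302.6204833984375), (88.96077728271484, 84.88890075683594), 66.47554016113281)
side button 76 [ 0.4628 -0.3015  0.0646] [ 0.4623 -0.3017  0.0648] ((461.9352722167969, -303.5408630371094), (29.031726837158203, 32.04389953613281), 1.435665249824524)
```

View pics/crop1.png

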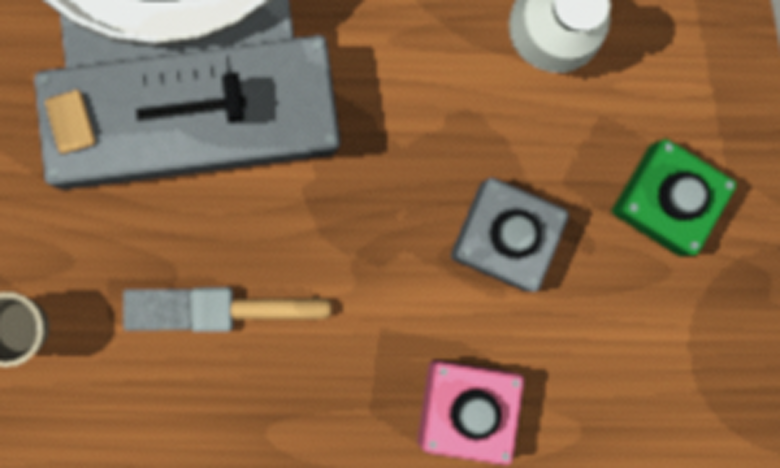

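The crop shows the grey box at (518,233), plain with no corner screws, unlike the green and pink ones, so it is the one meant. The knob (233,97) stands at the longest tick, which is off. All sizes match the description: knob 43x16 at z 0.111, deck 0.069, button 0.0665. Yaw is about 8.1°. Next I close the fingers and approach from the -y side.

```bash
cat >> h.py <<'E'
a=np.radians(8.1); wx=np.array([np.cos(a),np.sin(a),0]); wy=np.array([-np.sin(a),np.cos(a),0]); up=np.array([0,0,1.])
K=np.array([.580,-.037,0])
def rot(s): z=s*wx; return np.stack([np.cross(-up,z),-up,z],1)
def at(s,z): return K+s*wy+z*up   # TCP with s = offset along wheel y from knob's initial middle
def st():
    e=env.sense(); return e["t"],e["ee_pos"],e["wrist_force"]
E
python3 - <<'E'
from h import *
effector.grasp(10)
e=env.sense(); p=e["ee_pos"].copy() if hasattr(e["ee_pos"],"copy") else np.array(e["ee_pos"])
sols={}
for s in (1,-1):
    q=solver.inverse_kinematics(at(-.045,.25),rot(s)); print(s,q); 
    if q is not None: sols[s]=np.abs(np.array(q)-e["joint_positions"]).max()
s=min(sols,key=sols.get); print("sign",s)
env.movel(np.array([p[0],p[1],.27]),rate=.2)
env.reach(at(-.045,.25),rot(s))
env.movel(at(-.045,.092),rate=.12); env.pause(.3)
e=env.sense(); print(e["t"],e["ee_pos"],at(-.045,.092),e["wrist_force"],e["gripper_width"],e["tcp_rot"])
p,P=cloud("side"); cv2.imwrite("pics/s1.png",cv2.resize(p[180:380,200:420,::-1],None,fx=3,fy=3))
E
```

```text
1 [ 0.50259748  0.36311699 -0.54345615  1.63762191  0.19864539  1.19634767
  0.05638174]
-1 [-0.82623059  0.61554565  1.35717945  1.71948984 -0.62065501  1.32635753
 -2.34402966]
sign 1
6.925 [ 0.58649466 -0.08161843  0.09230959] [ 0.58634056 -0.08155106  0.092     ] [ 0.10531238 -0.28306585 -0.28316762] 0.00012537509915878584 [[ 1.40811414e-01  4.80121039e-04  9.90036320e-01]
 [-9.90036411e-01 -1.60492592e-04  1.40811505e-01]
 [ 2.26500061e-04 -9.99999872e-01  4.52738121e-04]]
```

View pics/s1.png

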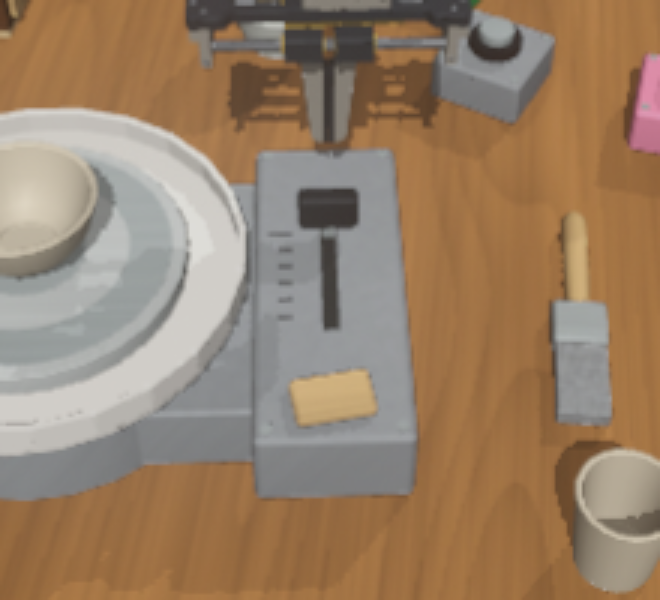

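The fingertips (330,145) line up with the knob (328,208) along the slot. Now the first click, in 1 mm steps with force logging.

```bash
cat >> h.py <<'E'
def push(s0,s1,step=.001,stop=None,fmax=13):
    """step the finger from s0 to s1 along the slot; log t, actual s, resisting force; stop(log) ends it"""
    log=[]; _,_,b=st()
    for s in np.arange(s0,s1+1e-6,step):
        env.movel(at(s,.092),rate=.01)
        t,p,f=st(); log.append((t,s*1e3,(p-K)@wy*1e3,-(f)@wy)); print("t %.2f cmd %.1f act %.2f F %.2f"%log[-1])
        if log[-1][3]>fmax or (stop and stop(log)): break
    return log
E
python3 - <<'E'
from h import *
env.movel(at(-.024,.092),rate=.05)
log=push(-.023,-.006,stop=lambda l: max(x[3] for x in l)>3.5 and l[-1][3]<1)
p,P=cloud("top"); q=P[sel(P,(.53,-.1,.1),(.63,.06,.118))]
E
```

```text
t 7.79 cmd -23.0 act -23.26 F -0.25
t 8.04 cmd -22.0 act -22.02 F 0.02
t 8.29 cmd -21.0 act -20.90 F 1.05
t 8.54 cmd -20.0 act -19.87 F -0.20
t 8.79 cmd -19.0 act -18.88 F 0.39
t 9.04 cmd -18.0 act -17.94 F -0.01
t 9.29 cmd -17.0 act -16.89 F -0.29
t 9.54 cmd -16.0 act -15.91 F -0.75
t 9.79 cmd -15.0 act -14.91 F -0.01
t 10.04 cmd -14.0 act -13.91 F -0.36
t 10.29 cmd -13.0 act -12.92 F 0.39
t 10.54 cmd -12.0 act -11.91 F -0.26
t 10.79 cmd -11.0 act -10.93 F -0.60
t 11.04 cmd -10.0 act -9.89 F 1.24
t 11.29 cmd -9.0 act -8.92 F -0.72
t 11.54 cmd -8.0 act -7.89 F 0.43
t 11.79 cmd -7.0 act -6.91 F 0.24
t 12.04 cmd -6.0 act -5.88 F 0.11
```

No force was felt, though the finger should be touching by now, so I check with the camera before going further.

Run:
```python
from h import *
p,P=cloud("side"); cv2.imwrite("pics/s2.png",cv2.resize(p[180:340,220:400,::-1],None,fx=4,fy=3.6,interpolation=cv2.INTER_CUBIC))
print(st())
for c in ("side","top"):
    viewer.read_camera(c); print(c,[(np.round(r["at"],4).tolist(),round(float((np.array(r["at"])-K)@wy)*1e3,1),round(r["score"],2)) for r in tip_of(c,"lever_top")])
```

```text
(12.1417, array([ 0.58084605, -0.0429515 ,  0.09201904]), array([-0.16502736, -0.42794778,  0.64800644]))
side [([0.58, -0.0342, 0.1096], 2.8, 0.5)]
top []
```

View pics/s2.png

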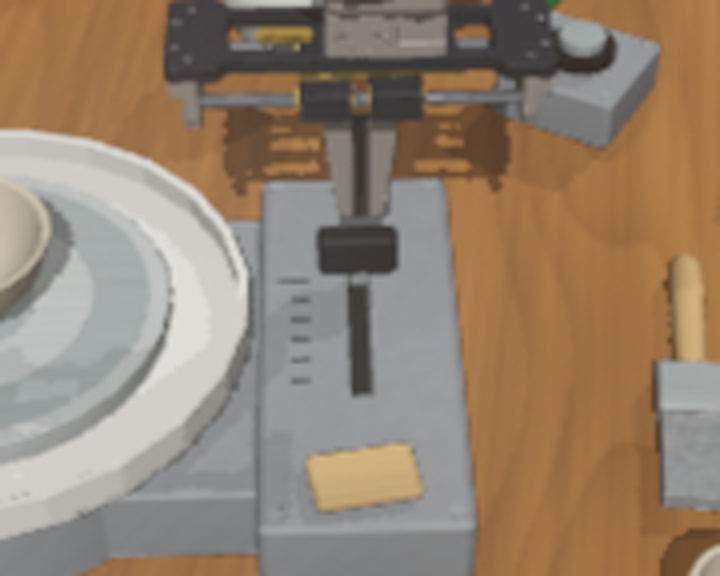

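Run:
```python
from h import *
i=viewer.camera_info("side")
def proj(X):
    c=(np.atleast_2d(X)-i["eye"])@i["rotation"]; c=c*[1,-1,-1]
    return cv2.projectPoints(c,np.zeros(3),np.zeros(3),i["intrinsics"],i["dist_coeffs"])[0][:,0]
f=lambda u:(u-[220,180])*[4,3.6]
tcp=np.array(st()[1])
for n,X in (("tcp",tcp),("knobtop",K+.112*up),("knob -y edge",K-.008*wy+.112*up),("tcp at z.112",tcp+.02*up),("tcp z.132",tcp+.04*up)): print(n,np.round(f(proj(X)),1))
p,P=cloud("side"); 
for v,u in ((200,310),(216,310),(222,310),(228,310),(234,310),(236,310),(238,310),(240,310),(242,310),(244,310),(248,310),(252,310)): print(v,np.round(P[v,u],3),round(float((P[v,u]-K)@wy)*1e3,1))
```

```text
tcp [[356.2 247.1]]
knobtop [[356.4 231. ]]
knob -y edge [[356.1 221.7]]
tcp at z.112 [[356.1 224. ]]
tcp z.132 [[356.1 200.3]]
200 [ 0.576 -0.024  0.247] 13.4
216 [ 0.578 -0.038  0.193] -0.4
222 [ 0.578 -0.035  0.179] 1.9
228 [ 0.578 -0.035  0.162] 2.4
234 [ 0.578 -0.035  0.145] 2.3
236 [ 0.578 -0.036  0.138] 1.5
238 [ 0.578 -0.036  0.132] 1.1
240 [ 0.585 -0.093  0.069] -56.0
242 [ 0.584 -0.085  0.071] -47.5
244 [ 0.578 -0.04   0.11 ] -2.8
248 [ 0.577 -0.031  0.107] 6.7
252 [ 0.577 -0.027  0.098] 10.2
```

Run:
```python
from h import *
i=viewer.camera_info("side")
def proj(X):
    c=(np.atleast_2d(X)-i["eye"])@i["rotation"]; c=c*[1,-1,-1]
    return cv2.projectPoints(c,np.zeros(3),np.zeros(3),i["intrinsics"],i["dist_coeffs"])[0][:,0]
print("s1 tcp in crop",(proj(at(-.045,.092))-[200,180])*3)
p,P=cloud("side")
for v in range(228,246): print(v,[ "%3.0f/%3.0f"%(P[v,u,2]*1e3,(P[v,u]-K)@wy*1e3) for u in range(300,321,2)])
env.movel(at(-.045,.092),rate=.08)
p,P=cloud("side"); q=P[sel(P,(.55,-.12,.085),(.62,-.05,.16))]
print(len(q),q[:,2].min(), np.percentile(q[:,2],[1,5]), np.round(((q-K)@wy*1e3).max(),1))
p,P=cloud("top"); q=P[sel(P,(.53,-.1,.1),(.63,.06,.118))]; print(len(q), np.round(q.mean(0),4) if len(q) else 0)
print(st())
```

```text
s1 tcp in crop [[325.8999862  169.03341829]]
228 ['  1/-170', ' -2/-173', '165/  5', '166/  6', '164/  4', '162/  3', '166/  7', '164/  5', '166/  7', ' -1/-171', ' -2/-172']
229 ['  0/-167', ' -2/-169', '163/  6', '163/  6', '162/  5', '157/ -1', '162/  5', '162/  6', '163/  6', ' -0/-167', ' -1/-167']
230 [' -4/-168', ' -4/-168', '160/  6', '158/  3', '158/  4', '154/ -0', '158/  4', '160/  6', '157/  3', ' 65/-94', ' 69/-90']
231 [' 66/-90', ' 69/-87', '156/  4', '153/  1', '158/  7', '153/  2', '157/  6', '155/  4', '156/  5', ' 67/-88', ' 70/-85']
232 [' 70/-83', ' 69/-84', '154/  5', '155/  6', '154/  6', '153/  4', '153/  5', '152/  4', '152/  4', ' 72/-80', ' 67/-85']
233 [' 69/-81', ' 67/-82', '150/  4', '150/  5', '151/  6', '147/  2', '149/  4', '150/  5', '150/  5', ' 70/-79', ' 67/-82']
234 [' 69/-77', ' 67/-79', '149/  7', '148/  5', '148/  6', '143/  0', '146/  3', '147/  5', '149/  7', ' 69/-76', ' 67/-78']
235 [' 71/-72', ' 66/-77', '143/  3', '146/  6', '145/  5', '138/ -2', '142/  3', '146/  6', '143/  4', ' 68/-73', ' 69/-73']
236 [' 66/-74', ' 69/-70', '143/  6',
[... 712 characters left out ...]
/-52']
242 [' 68/-52', ' 67/-53', ' 69/-50', ' 67/-52', ' 70/-49', ' 69/-50', ' 71/-47', ' 67/-52', ' 68/-50', ' 69/-49', ' 69/-50']
243 [' 70/-46', '108/ -8', '111/ -5', '109/ -6', '111/ -5', '109/ -6', '112/ -3', '109/ -6', '112/ -4', '109/ -6', ' 69/-46']
244 ['111/ -2', '109/ -4', '112/ -1', '111/ -1', '113/  0', '113/  0', '111/ -1', '112/ -0', '111/ -1', '107/ -5', ' 70/-42']
245 ['110/  0', '111/  1', '111/  1', '109/ -1', '110/  1', '111/  1', '110/  1', '112/  3', '108/ -1', '110/  1', ' 70/-39']
130 0.12935789009356735 [0.12975988 0.13149104] -31.3
124 [ 0.5814 -0.0367  0.1111]
(13.1833, array([ 0.58627994, -0.08088725,  0.09202571]), array([-0.74576761, -0.07447243, -0.41948777]))
```

The depth shows the shut fingers ending at z ≈ 0.129 while the reported TCP is at 0.092. The tips are therefore about 37 mm higher than reported and passed above the knob, and the lever is untouched. I lower over the bare deck with a force guard and check the tip height again.

Run:
```python
from h import *
for z in np.arange(.088,.0539,-.002):
    env.movel(at(-.045,z),rate=.03)
    t,p,f=st()
    if f[2]>4: print("contact",z,f); break
env.pause(.2); print(z,st())
p,P=cloud("side"); cv2.imwrite("pics/s3.png",cv2.resize(p[180:340,220:400,::-1],None,fx=4,fy=3.6,interpolation=cv2.INTER_CUBIC))
q=P[sel(P,(.55,-.12,.08),(.62,-.055,.16))]
print(len(q),np.percentile(q[:,2],[0,1,5]), np.round(np.percentile((q-K)@wy*1e3,[50,98]),1))
```

```text
0.053999999999999965 (17.9167, array([ 0.58640324, -0.08157017,  0.05404507]), array([-0.05130424, -0.07908716, -0.26519342]))
333 [0.09046784 0.09252936 0.09738087] [-34.3 -31. ]
```

View pics/s3.png

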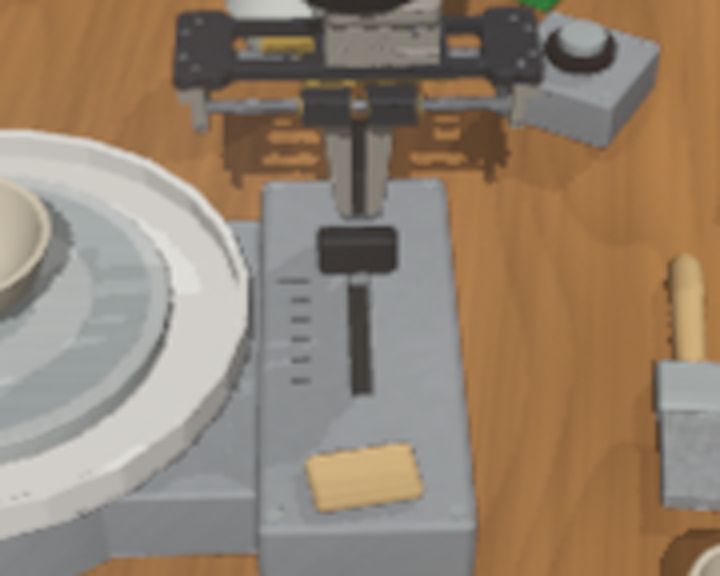

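Confirmed: the tips (360,215) are at z ≈ 0.091 with reported z 0.054, and nothing was touched. The tip lies 37 mm above the reported TCP. Now I push for the first click at this height.

```bash
sed -i 's/at(s,.092)/at(s,.054)/; s/_,_,b=st()/pass/' h.py
python3 - <<'E'
from h import *
env.movel(at(-.024,.054),rate=.05)
log=push(-.022,-.004,stop=lambda l: max(x[3] for x in l)>3.5 and l[-1][3]<1)
for c in ("top","side"):
    p,P=cloud(c); q=P[sel(P,(.53,-.06,.1055),(.63,.06,.116))]; print(c,len(q),np.round(np.median((q-K)@wy)*1e3,1) if len(q) else 0)
E
```

```text
t 18.88 cmd -22.0 act -22.10 F -0.16
t 19.13 cmd -21.0 act -20.97 F -0.13
t 19.38 cmd -20.0 act -19.90 F -0.78
t 19.63 cmd -19.0 act -19.02 F 1.14
t 19.88 cmd -18.0 act -18.48 F 1.64
t 20.13 cmd -17.0 act -17.72 F 3.37
t 20.38 cmd -16.0 act -16.72 F 4.52
t 20.63 cmd -15.0 act -15.74 F 5.50
t 20.88 cmd -14.0 act -14.89 F 5.52
t 21.13 cmd -13.0 act -13.59 F 4.76
t 21.38 cmd -12.0 act -10.65 F -0.07
top 0 0
side 161 9.9
```

The first click was felt: contact at about -19, about 5.5 N, release at about -12. The second follows, expected contact -3 and release +4.

Run:
```python
from h import *
log=push(-.009,.010,stop=lambda l: max(x[3] for x in l)>3.5 and l[-1][3]<1)
p,P=cloud("side"); cv2.imwrite("pics/s4.png",cv2.resize(p[180:340,220:400,::-1],None,fx=4,fy=3.6,interpolation=cv2.INTER_CUBIC))
print([(round(float((np.array(r["at"])-K)@wy)*1e3,1),round(r["score"],2)) for r in tip_of("side","lever_top")])
```

```text
t 21.93 cmd -9.0 act -8.76 F 0.53
t 22.18 cmd -8.0 act -7.92 F -0.53
t 22.43 cmd -7.0 act -6.94 F -0.28
t 22.68 cmd -6.0 act -5.88 F 0.30
t 22.93 cmd -5.0 act -4.87 F -0.45
t 23.18 cmd -4.0 act -3.91 F -0.18
t 23.43 cmd -3.0 act -2.96 F 0.45
t 23.68 cmd -2.0 act -2.47 F 2.11
t 23.93 cmd -1.0 act -1.75 F 3.88
t 24.18 cmd -0.0 act -0.74 F 4.69
t 24.43 cmd 1.0 act 0.31 F 4.69
t 24.68 cmd 2.0 act 1.12 F 6.46
t 24.93 cmd 3.0 act 2.38 F 4.89
t 25.18 cmd 4.0 act 5.29 F -0.33
[(27.0, 0.69)]
```

View pics/s4.png

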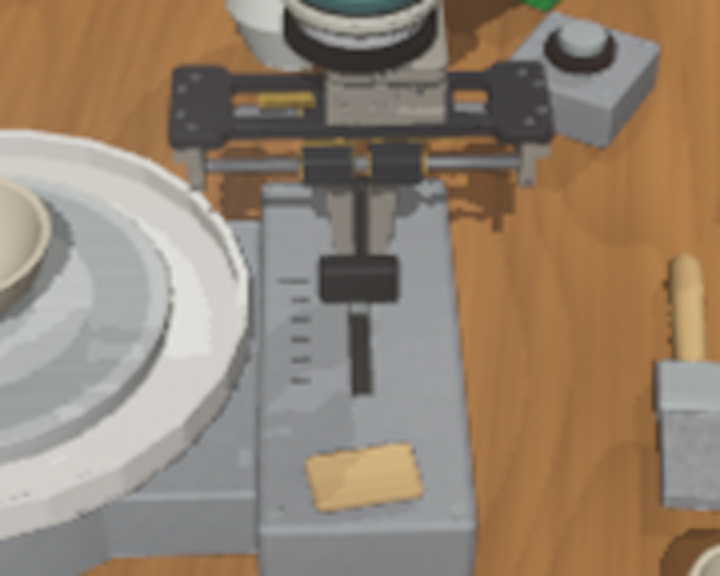

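The knob is at row 279, having moved only about 24 mm. The picture was probably taken mid-snap, so I measure again after a pause.

Run:
```python
from h import *
env.pause(.2)
p,P=cloud("side")
print([(round(float((np.array(r["at"])-K)@wy)*1e3,1),round(r["score"],2)) for r in tip_of("side","lever_top")])
v,u=np.where((p.max(-1)<70)&sel(P,(.53,-.06,.104),(.63,.08,.116))); q=P[v,u]; print(len(v),v.mean(),np.round((np.percentile((q-K)@wy,[5,50,95]))*1e3,1)); print(st())
```

```text
[(32.8, 0.51), (-248.9, 0.45)]
101 256.0693069306931 [15.5 33.8 40.9]
(25.5833, array([ 0.57935335, -0.03259538,  0.05395472]), array([ 0.30684426,  0.34742784, -1.32907322]))
```

After the pause the lever is at +30 to 32 mm from off, the second click. Now the third: expected contact +13, release about +20, hard bound +24. The fourth crest would be at about +37.

Run:
```python
from h import *
env.movel(at(.009,.054),rate=.02)
log=push(.010,.024,stop=lambda l: max(x[3] for x in l)>3.5 and l[-1][3]<1)
s=log[-1][1]*1e-3
env.movel(at(s-.012,.054),rate=.06); env.pause(.3)
p,P=cloud("side"); print(st())
print([(round(float((np.array(r["at"])-K)@wy)*1e3,1),round(r["score"],2)) for r in tip_of("side","lever_top")])
env.movel(at(s-.012,.23),rate=.15); print(st()[0])
p,P=cloud("side"); cv2.imwrite("pics/s5.png",cv2.resize(p[180:340,220:400,::-1],None,fx=4,fy=3.6,interpolation=cv2.INTER_CUBIC))
```

```text
t 26.23 cmd 10.0 act 10.00 F -0.18
t 26.48 cmd 11.0 act 11.10 F -0.17
t 26.73 cmd 12.0 act 12.10 F 0.38
t 26.98 cmd 13.0 act 13.05 F 0.29
t 27.23 cmd 14.0 act 13.51 F 1.57
t 27.48 cmd 15.0 act 14.27 F 3.61
t 27.73 cmd 16.0 act 15.24 F 5.25
t 27.98 cmd 17.0 act 16.27 F 4.51
t 28.23 cmd 18.0 act 17.11 F 5.35
t 28.48 cmd 19.0 act 18.37 F 5.40
t 28.73 cmd 20.0 act 21.34 F -0.50
(29.4333, array([ 0.5788745 , -0.02883528,  0.05401699]), array([-0.03703235, -0.95785608,  0.3572369 ]))
[(49.7, 0.54)]
30.8083
```

View pics/s5.png

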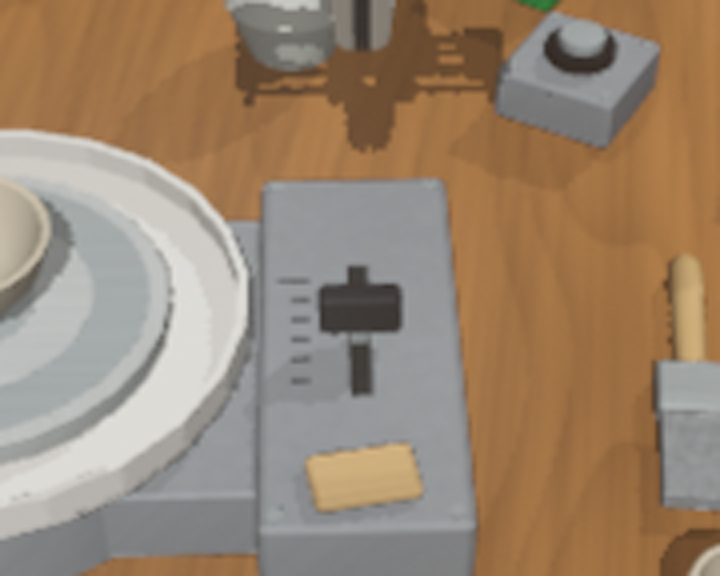

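The stem foot (360,340) is level with the third tick after off (rows 281 off, 300, 320, 340), and the network puts it about 47 mm from off, so the lever is let go in click three. Now the button at (0.4645, -0.3037), with top contact expected at TCP z ≈ 0.030.

Run:
```python
from h import *
viewer.read_camera("top"); print("vase",[(np.round(r["at"],3),round(r["score"],2)) for r in tip_of("top","vase")])
B=np.array([.4645,-.3037,0])
env.reach(B+.2*up,rot(1)); env.movel(B+.05*up,rate=.15)
print(st())
mx=0
for z in np.arange(.044,.0139,-.001):
    env.movel(B+z*up,rate=.02 if z<.036 else .05)
    t,p,f=st()
    if z<.036: print("t %.2f z %.4f act %.4f Fz %.2f Fxy %.1f"%(t,z,p[2],f[2],np.hypot(*f[:2])))
    if f[2]>10: break
env.pause(.2); print(st())
pz=st()[1][2]
env.movel(B+.06*up,rate=.05); env.movel(B+.25*up,rate=.2); env.pause(.3); print(st())
p,P=cloud("side"); cv2.imwrite("pics/s6.png",p[100:400,100:500,::-1].repeat(2,0).repeat(2,1)[:600,:800])
print([(round(float((np.array(r["at"])-K)@wy)*1e3,1),round(r["score"],2)) for r in tip_of("side","lever_top")])
q=P[sel(P,(.42,-.35,.062),(.51,-.26,.08))]; print("button",len(q),np.median(q[:,2]))
```

```text
vase [(array([ 0.666, -0.349,  0.001]), 0.75)]
(33.2583, array([ 0.46528841, -0.30394038,  0.05084713]), array([ 0.75021373,  0.01082493, -0.1302792 ]))
t 35.52 z 0.0360 act 0.0359 Fz 0.99 Fxy 0.8
t 35.77 z 0.0350 act 0.0349 Fz -0.18 Fxy 0.6
t 36.02 z 0.0340 act 0.0339 Fz -0.34 Fxy 0.5
t 36.27 z 0.0330 act 0.0329 Fz 0.35 Fxy 0.4
t 36.52 z 0.0320 act 0.0319 Fz 0.15 Fxy 1.1
t 36.77 z 0.0310 act 0.0309 Fz -0.14 Fxy 1.1
t 37.02 z 0.0300 act 0.0299 Fz 0.54 Fxy 0.8
t 37.27 z 0.0290 act 0.0289 Fz 0.55 Fxy 0.6
t 37.52 z 0.0280 act 0.0281 Fz 1.52 Fxy 0.6
t 37.77 z 0.0270 act 0.0271 Fz 2.35 Fxy 0.5
t 38.02 z 0.0260 act 0.0261 Fz 2.81 Fxy 0.7
t 38.27 z 0.0250 act 0.0251 Fz 3.15 Fxy 0.5
t 38.52 z 0.0240 act 0.0241 Fz 5.51 Fxy 0.9
t 38.77 z 0.0230 act 0.0231 Fz 3.71 Fxy 1.2
t 39.02 z 0.0220 act 0.0222 Fz 5.86 Fxy 0.4
t 39.27 z 0.0210 act 0.0221 Fz 13.23 Fxy 3.4
(39.475, array([ 0.46467434, -0.30381302,  0.02208277]), array([-2.32596052,  1.8294801 , 13.30416048]))
(41.8083, array([ 0.46426792, -0.30351808,  0.24933019]), array([ 0.73729078,  0.59619998, -0.12187521]))
[(51.7, 0.81), (-318.4, 0.33)]
button 73 0.06502043290183956
```

View pics/s6.png

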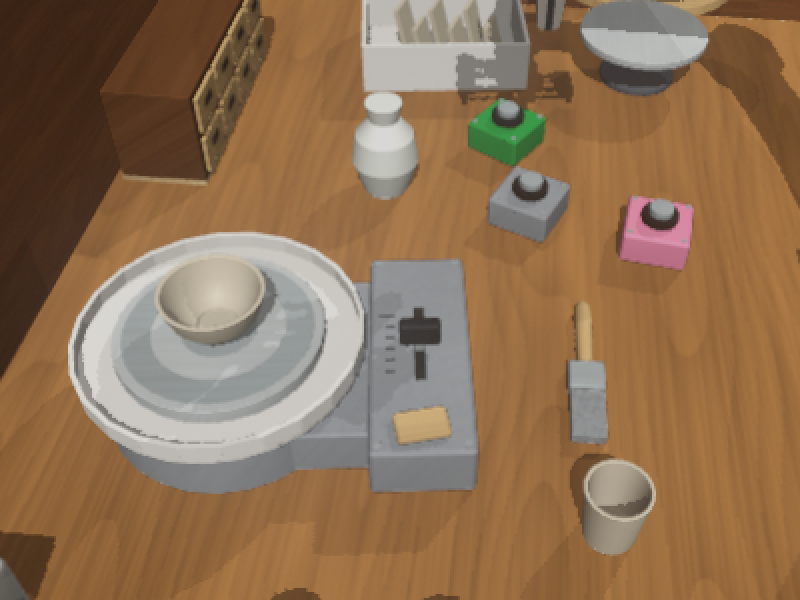

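The button bottomed out: it was free to z ≈ 0.028, met the spring to about 5.9 N, then a hard stop at 0.022, so about 6 mm of travel. It is back up (0.065 in the side view, 0.0646 before). The picture shows the lever still at the third tick (420,330), everything else in place, and the gripper clear.

```bash
python3 -c "
from station import *
workorder.finish_job(); print(env.sense()['t'])"
```

```text
the job is handed in; nothing more can be done
the job is handed in; nothing more can be done
```

I pushed the speed lever to the third click with shut fingers, let it go, then pressed the start button fully down. The job is handed in at about 42 s of the 64 s. No verdict was reported.

- **Lever:** I felt three separate clicks, each peaking at about 5.5–6.5 N in the readings between steps. The stem stood level with the third tick after off. Before I pressed the button, the network put the knob about 47 mm from off.
- **Button:** It travelled about 6 mm to a hard stop at about 13 N. It came back up, at 65 mm in the side view both before and after.
- **Surroundings:** In the last picture the bowl, rib, cup, brush and vase looked undisturbed. The water bowl and glaze jar were outside that crop, and I did not re-measure any of the positions. The gripper finished about 0.2 m above everything.

**Checks that disagreed:**
- **Fingertip height:** The shut fingertips were about 37 mm higher than the reported tool point. My first pass therefore went over the knob without touching it. I found this in the depth picture and corrected for it.
- **Last lever reading:** The final network reading was noisier, about 49 mm from off after subtracting the network's offset at the start. That is still inside 44–52 mm.

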